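# Return the counted parts carton to its slot

## Robot

A 6-joint arm with a two-finger parallel gripper is mounted at the origin on a cart in front of the work surface, level with it; the furniture and walls round the work are solid. World frame = base frame: x ahead of the robot, y to its left, z up, the work surface at z = 0. Lengths are in m, angles in degrees, forces in N, time in s.
With the tool pointing down it reaches from about 0.4 to 0.825 m from the base axis. Payload 7 kg.
Tool frame: the origin (TCP) lies between the finger pads; the fingertips stand 22 mm ahead of it and the grasp point (between the pads) lies 3 mm ahead of it; z points along the fingers, y is the line along which they close (so a half turn about z gives the same grasp; the last joint's range is limited). The gripper opens to 88 mm and grips with 3 to 60 N. Pads are 19 mm wide; open, the fingers measure 130 mm over their backs; the gripper's body (78 mm by 193 mm) begins 47 mm behind the grasp point.
Start: joints at [81.079, 20.546, 0.682, 0, -70.136, -16.507], TCP at [0.29, 0.61, 0.249] pointing down, gripper open.
Joint ranges: [-176.03, 176.03], [-82.01, 121.73], [-58.28, 71.71], [-173.87, 95.51], [-174.79, -0.11], [-173.66, 173.66]. Speed limits (degrees/s): [136.94, 136.94, 172.46, 180, 180, 180].

## Interface

Orientations are given as [roll, pitch, yaw] about the fixed x, y, z axes, in that order (R = Rz(yaw) Ry(pitch) Rx(roll)).
In Python, from plant import r, vision gives the robot as it stands.
- The arm moves only by the shell command python3 -m pendant 'ROWS' [FORCE]. ROWS is JSON, a list that holds one entry, the list of rows, each a list of 7 numbers: the shift along the tool's x, y, z scaled (see below), then the turn, a rotation vector about the tool's x, y, z scaled (see below), then the opening, from -1 (shut) to 1 (fully open). In form: [[[x, y, z, wx, wy, wz, fingers], ...]]. A call has exactly 8 rows; each row shifts and turns the commanded pose from where the row before left it, along the tool's axes as they then stand; what a row does not reach is not made up. The controller multiplies each number of a shift by 20 mm and each number of a turn by 4 degrees. A row lasts 1/10 s, in which the tool goes at most 50 mm and 8.59 degrees, less where a joint would pass 70% of its speed; a pose out of reach is approached as far as the arm can. A call with a number of a shift or a turn outside -1 to 1 is refused whole. A call with a gripper value outside its range is refused whole. The fingers move at their own pace and stop on an object; FORCE is the grip in N (left out, the last holds). Time passes only in rows, so rows that do not move let the fingers close, or fill a call up. It gives the time, the measured TCP pose, the force, the opening and the grip force at its end, in the units of the state.
- r.get_state(): the state, without advancing time (a new reading comes with each control period).
- vision.capture(name): name is "scene" or "top" or "wrist"; returns a dict with "frame" (420x560x3 uint8, blue, green, red), "depth" (420x560 float32, m along the optical axis (not along the pixel's ray), 0 where there is no reading), "camera_matrix" (3x3 intrinsics, pixels), "extrinsics" (4x4, takes a point from world to camera coordinates); the wrist camera has in their place "hand_eye" (4x4, takes a point from camera to tool coordinates, whose origin is the TCP and whose axes are the flange's). Camera axes: x right, y up, looking along -z (the intrinsics and any distortion apply to the point x, -y, -z); pixel columns grow to the right and rows downward; lengths in m; the calibration is good to about 2 mm. The wrist camera is an equidistant fisheye: a pixel r from the principal point sees the ray r / f radians off the axis. A picture is of the moment at which its call begins: read the wrist's pose just before it.
- r.close_job(): hands the job in; it is judged then, once.
The state is a dict: "time_s": time; "joints": joint angles; "qd": joint speeds; "joint_torque": joint torques, N m; "tcp_pos": TCP position; "eef_rot": TCP orientation; "contact_force": force on the tool from outside, world axes, zero at the start; "moment": the same for the moment, N m; "gripper_width": finger opening in m; "gripper_force": force on a finger pad.
Only numpy, scipy, OpenCV 4.12 (cv2) and the standard library are available. Lean on these libraries where they do the work, as an engineer would, in place of code of your own. Each camera call takes 0.05 s, during which the arm holds its last target. There are 200 camera calls.

## Task

The blue-taped parts carton has been counted on the small scale: put it back in the rack, flat on the floor of the bay with the blue label, long side across the bay. The scale only lets you take it by its ends and the rack only by its long sides, so stand it upright on the open bench in between, let go and take it again the other way. Set it down gently both times, without dropping or tipping it, and leave the tape roll, screwdriver and green pot where they are.

Things in the scene. Friction and masses are not known exactly. Their poses are not given: they have to be found in the camera images.
- carton: Loose tan cardboard carton with a blue tape band, 70 long (its x) x 50 wide (its y) x 28 high, 0.15 kg, closed and rigid. Origin: centre of its underside, z up. At the start it sits on the scale's pan, long way along the scale's x.
- scale: Fixed grey counting scale, 150 (x) x 130 (y), display on its -x face. Origin: centre of underside, on the bench. Pan 100 (x) x 110 (y), top 40 above the bench. On it two upright aluminium cheeks along x, 60 long, 3 thick, inner faces at y = -27 and +27, tops 71 above the bench: they cover the carton's long sides; its ends (x = -35, +35) are free. Nothing else rises above the pan.
- rack: Fixed grey rack, 252 (y) x 70 (x). Origin: centre of underside, on the bench. Three bays at y = -82, 0, +82; floor 6 above the bench. Four dividers 4 thick, 64 deep (x), rounded tops 60 high, at y = -123, -41, 41, 123: bays 78 wide (y). Lips front and back, 4 thick, tops 10.5 high, leave 57 in x (-28.5 to 28.5); above them the bays are open at front and back.
- label_blue: Fixed sloping label with a blue face, 20 (x) x 66 (y), up to 12 mm high, in front of the bay that is the carton's own. Origin: centre of its underside on the bench; axes parallel to the rack's. The middle of its bay lies 45 mm behind it (label's +x).
- label_yellow: The same label with a yellow face, in front of another bay.
- label_red: The same label with a red face, in front of another bay.
- clear_spot (a point): Point on the bench top in the middle of a bare patch, at least 115 x 115 mm, between scale and rack: a good place to set the carton down. (Nearer the robot fixed scrap, up to 47 mm high, lies there.)
- tape_roll: Bystander: loose roll of orange tape, 62 across, 12 high, flat on the bench. Origin: centre of its underside.
- red_driver: Bystander: loose red screwdriver, 165 long (x) x 20 x 20, lying on the bench. Origin: under its middle.
- green_pot: Bystander: loose white pot with a green lid, 40 across, 22 high. Origin: centre of its underside.
There are look-alikes about, which are no part of the job. There is more than one size of the carton; the one meant has the size given above.

How it is judged (in metres and radians):
On the way, in this order (a step that is already met when the one before it is completed fails the run):
1. the carton stands upright on the open bench, let go and still (height (world z) of carton below 0.004 m and angle between carton's own z axis and vertical below 0.1 rad and contact force between the fingers and carton below 0.1 N and linear speed of carton below 0.02 m/s and angular speed of carton below 0.1 rad/s), for 0.2 s.
2. the carton is in the bay with the blue label, flat on its floor (x of carton in the frame of label_blue between 0.036 and 0.054 m and y of carton in the frame of label_blue between -0.007 and 0.007 m and height (world z) of carton between 0.004 and 0.009 m and angle between carton's own z axis and vertical below 0.06 rad), for 0.2 s.
At the end, for the whole second after the job is handed in: The carton stands flat on the floor of the bay with the blue label (underside 4 to 9 mm above the bench, tilt under 0.06 rad), within 9 mm of the bay's middle from front to back and 7 mm sideways, long side across the bay within 0.12 rad, let go and still (all of step 2 and angle between the x axis of carton and the y axis of rack, either way round below 0.12 rad and linear speed of carton below 0.02 m/s and angular speed of carton below 0.1 rad/s and contact force between the fingers and carton below 0.1 N); the robot touches nothing.
It fails at once if the carton is dropped: moves faster than 0.45 m/s with no finger on it (linear speed of carton above 0.45 m/s and contact force between the fingers and carton below 0.05 N).
It fails at once if the carton is tipped by more than 0.6 rad (angle between carton's own z axis and vertical above 0.6 rad).
It fails at once if the roll of orange tape is moved by more than 30 mm (distance of tape_roll from where it was at the start of the episode above 0.03 m).
It fails at once if the red screwdriver is moved by more than 30 mm (distance of red_driver from where it was at the start of the episode above 0.03 m).
It fails at once if the green-lidded pot is moved by more than 30 mm (distance of green_pot from where it was at the start of the episode above 0.03 m).
It also fails if it takes over 67 s, if anything falls off the work surface, if the arm or the gripper's body presses on something with over 40 N, if the wrist force passes 120 N, or if a joint passes its speed limit or range.

## Working session

There is one attempt and no reset: what is moved stays moved. The work goes in short steps, Python scripts to look and compute and a shell command to move; the robot and the scene stay as the last step left them, time stands still between calls to the robot, and variables do not carry over. Pictures are saved under pics/ and viewed, at most 13 in all, crops included, and the job is handed in when it is done.

```bash
mkdir -p pics; ls
cat > h.py <<'E'
import numpy as np, cv2, pickle, sys
from plant import r, vision
def snap(n,tag):
    s=r.get_state(); c=vision.capture(n); c['state']=s
    pickle.dump(c,open(f'{tag}.pkl','wb')); cv2.imwrite(f'pics/{tag}.png',c['frame']); return c
E
python3 - <<'E'
from h import *
for n in ('scene','top','wrist'):
    c=snap(n,n+'0'); print(n,c['camera_matrix'].tolist(),[ (k,np.round(c[k],4).tolist()) for k in ('extrinsics','hand_eye') if k in c],[k for k in c])
print(r.get_state())
a=pickle.load(open('top0.pkl','rb'));
E
```

```text
pics
scene [[406.32383023593167, 0.0, 278.66818580536295], [0.0, 406.32383023593167, 207.9456995500685], [0.0, 0.0, 1.0]] [('extrinsics', [[0.6998, -0.7142, -0.009, -0.2605], [0.3947, 0.3763, 0.8382, -0.3399], [-0.5953, -0.5902, 0.5452, -0.6265], [0.0, 0.0, 0.0, 1.0]])] ['frame', 'depth', 'camera_matrix', 'extrinsics', 'state']
top [[465.72149088116225, 0.0, 278.30412197223563], [0.0, 465.72149088116225, 210.43332034030476], [0.0, 0.0, 1.0]] [('extrinsics', [[0.0045, -1.0, 0.0009, 0.1619], [0.9955, 0.0046, 0.0951, -0.5468], [-0.0951, 0.0005, 0.9955, -1.002], [0.0, 0.0, 0.0, 1.0]])] ['frame', 'depth', 'camera_matrix', 'extrinsics', 'state']
wrist [[325.19226210127806, 0.0, 275.3106580683583], [0.0, 325.19226210127806, 213.82572579601643], [0.0, 0.0, 1.0]] [('hand_eye', [[-0.0, 0.9573, 0.289, 0.0785], [1.0, 0.0001, -0.0004, 0.0004], [-0.0004, 0.289, -0.9573, -0.1351], [0.0, 0.0, 0.0, 1.0]])] ['frame', 'depth', 'camera_matrix', 'hand_eye', 'state']
{'time_s': 0.15, 'joints': array([ 8.10781319e+01,  2.05836644e+01,  6.45612597e-01, -1.48977285e-02,
       -7.01345755e+01, -1.65069969e+01]), 'qd': array([-0.02775428, -0.00894109,  0.07794918,  0.00463202,  0.08099039,
        0.02135199]), 'joint_torque': array([-1.21730151e-03, -5.83274209e+01,  2.93287379e+01,  7.00108185e+00,
        8.77407059e-03, -9.87994190e-05]), 'tcp_pos': array([0.28971193, 0.60929304, 0.24781673]), 'eef_rot': array([ 1.79926386e+02, -7.20837129e-03, -2.54339317e+01]), 'contact_force': array([ 0.90350087, -0.31208909, -1.3181137 ]), 'moment': array([ 0.01590239,  0.0206667 , -0.03288355]), 'gripper_force': 0.0, 'gripper_width': 0.0876860034003818}
```

View pics/top0.png

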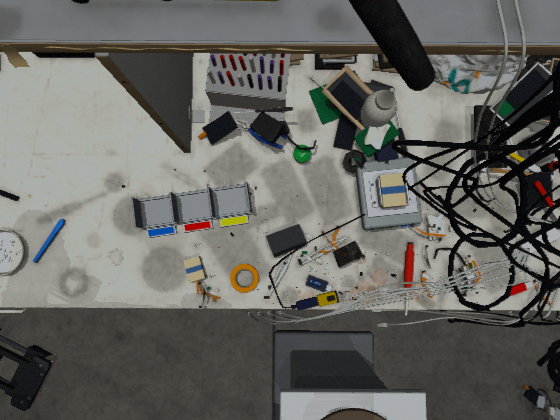

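View pics/scene0.png

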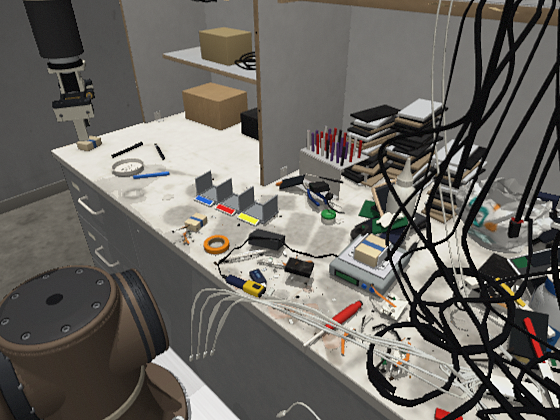

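The top view shows the carton on the scale at (393,190) and the rack at (195,207), with labels blue (161,231), red (198,226) and yellow (233,221). The tape roll is at (244,278), the driver at (409,262) and the pot at (303,154).

Candidates for the carton:
- the one on the scale, top (393,190)
- a small taped box on the bench, top (193,269)
- a taped box near the gripper, scene (90,143)

Only the first is on the scale between cheeks. I'll check it in a close crop and measure it.

```bash
cat >> h.py <<'E'
from scipy.spatial.transform import Rotation as Ro
def ray(c,px):
    "world origin and unit directions for pixels (N,2)"
    px=np.atleast_2d(px).astype(float); K=c['camera_matrix']
    u=(px-[K[0,2],K[1,2]])/[K[0,0],K[1,1]]
    if 'hand_eye' in c:
        s=c['state']; th=np.linalg.norm(u,axis=1,keepdims=True)
        d=np.hstack([u*np.sinc(th/np.pi)**1/1, np.cos(th)])  # sin(th)/th*u
        T=np.eye(4); T[:3,:3]=Ro.from_euler('xyz',s['eef_rot'],degrees=True).as_matrix(); T[:3,3]=s['tcp_pos']
        M=T@c['hand_eye']
    else:
        d=np.hstack([u,np.ones((len(u),1))]); M=np.linalg.inv(c['extrinsics'])
    d=d*[1,-1,-1]; d=d/np.linalg.norm(d,axis=1,keepdims=True)
    return M[:3,3], d@M[:3,:3].T
def onplane(c,px,z):
    o,d=ray(c,px); return o+d*((z-o[2])/d[:,2])[:,None]
def tri(rs):
    "least squares point from rays [(o,d),..]; returns point and residual"
    A=sum(np.eye(3)-np.outer(d,d) for o,d in rs); b=sum((np.eye(3)-np.outer(d,d))@o for o,d in rs)
    p=np.linalg.solve(A,b); return p,max(np.linalg.norm((np.eye(3)-np.outer(d,d))@(p-o)) for o,d in rs)
def cloud(c):
    "depth image to world points (pinhole)"
    h,w=c['depth'].shape; v,u=np.mgrid[:h,:w]; K=c['camera_matrix']; D=c['depth']
    P=np.stack([(u-K[0,2])/K[0,0]*D,-(v-K[1,2])/K[1,1]*D,-D],-1)
    M=np.linalg.inv(c['extrinsics']); return P@M[:3,:3].T+M[:3,3]
def load(t): return pickle.load(open(t+'.pkl','rb'))
E
python3 - <<'E'
from h import *
c=load('top0'); P=cloud(c)
for n,p in dict(carton=(393,190),decoy=(193,269),blue=(161,231),red=(198,226),yel=(233,221),tape=(244,270),driver=(409,262),pot=(303,154),spot=(310,195),spot2=(325,185),scaleTL=(362,200)).items():
    print(n,P[p[1],p[0]].round(3))
# height map of working region, crop x2.5
z=P[...,2]; 
img=cv2.resize(c['frame'][130:300,120:440],None,fx=2.5,fy=2.5,interpolation=cv2.INTER_CUBIC)
cv2.imwrite('pics/top_crop.png',img)
# coarse max heights grid over world
for x in np.arange(.3,.85,.05):
    print(round(x,2),[ (lambda m: round(float(z[m].max()),2) if m.any() else -1)((abs(P[...,0]-x-.025)<.025)&(abs(P[...,1]-y)<.025)) for y in np.arange(.45,-.4,-.05)])
E
```

```text
carton [ 0.587 -0.079  0.068]
decoy [0.417 0.351 0.022]
blue [0.5   0.426 0.01 ]
red [0.512 0.344 0.008]
yel [0.523 0.265 0.012]
tape [0.414 0.24  0.003]
driver [ 0.434 -0.124  0.017]
pot [0.674 0.11  0.023]
spot [0.584 0.093 0.   ]
spot2 [ 0.607  0.058 -0.002]
scaleTL [ 0.569 -0.019  0.035]
0.3 [0.01, 0.0, 0.03, 0.01, 0.0, 0.0, 0.03, 0.02, 0.02, 0.03, 0.04, 0.04, 0.0, 0.01, 0.04, 0.04, 0.06]
0.35 [0.01, 0.01, 0.03, 0.03, 0.02, 0.02, 0.03, 0.02, 0.03, 0.03, 0.04, 0.04, 0.04, 0.05, 0.05, 0.04, 0.11]
0.4 [0.01, 0.0, 0.02, 0.01, 0.02, 0.04, 1.05, 0.03, 0.05, 0.05, 0.0, 0.02, 0.02, 0.04, 0.05, 0.14, 0.12]
0.45 [0.01, 0.01, 0.01, 0.0, 0.01, 0.04, 0.06, 0.05, 0.04, 0.04, 0.01, 0.02, 0.04, 0.04, 0.04, 0.16, 0.16]
0.5 [0.06, 0.07, 0.01, 0.06, 0.06, 0.06, 0.04, 0.04, 0.03, 0.04, 0.04, 0.04, 0.04, 0.05, 0.13, 0.15, 0.17]
0.55 [0.06, 0.06, 0.01, 0.06, 0.06, 0.0, 0.0, 0.01, 0.0, 0.04, 0.07, 0.09, 0.25, 0.29, 0.29, 0.24, 0.18]
0.6 [0.0, 0.01, 0.01, 0.01, 0.06, 0.01, 0.01, 0.64, 0.65, 0.62, 0.31, 0.48, 0.54, 0.5, 0.38, 0.26, 0.25]
0.65 [0.55, 0.55, 0.55, 0.55, 0.55, 0.55, 0.55, 0.67, 0.67, 0.55, 0.55, 0.56, 0.55, 0.45, 0.07, 0.07, 0.06]
0.7 [0.55, 0.59, 0.59, 0.59, 0.55, 0.56, 0.56, 0.55, 0.55, 0.55, 0.55, 0.56, 0.55, 0.0, 0.05, 0.05, 0.06]
0.75 [0.01, -1, 0.37, 0.11, 0.16, 0.17, 0.16, 0.01, 0.07, 0.13, 0.21, 0.12, 0.01, 0.12, 0.13, 0.12, 0.07]
0.8 [-1, -1, 0.26, 0.17, 0.16, 0.16, 0.16, 0.01, 0.09, 0.09, 0.08, 0.03, 0.14, 0.17, 0.18, 0.17, 0.16]
```

View pics/top_crop.png

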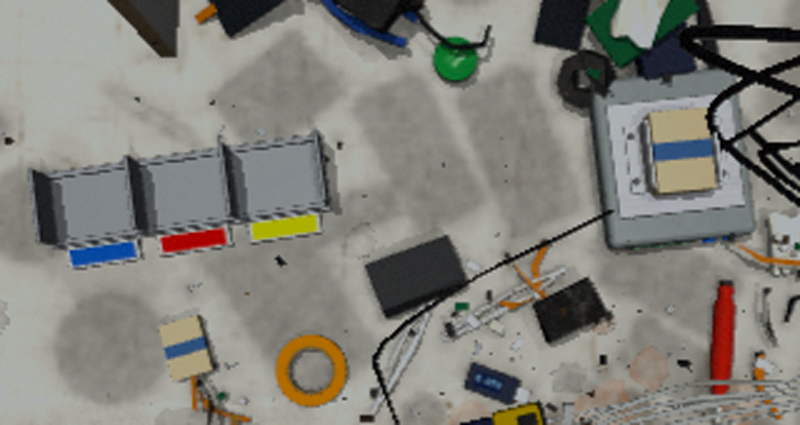

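The crop shows the scale carton at (683,150), with its blue band across the short way, standing between cheeks. The smaller look-alike is at (187,347). Bare bench lies around (460,150). Hanging cables come near the scale on the -y side, so I'll check their heights next.

Run:
```python
from h import *
pts=[]
for t in ('top0','scene0'):
    c=load(t); P=cloud(c); m=(c['depth']>0)&(P[...,0]>.42)&(P[...,0]<.72)&(P[...,1]>-.3)&(P[...,1]<.3)&(P[...,2]>.085)&(P[...,2]<.5)
    pts.append(P[m]); print(t,m.sum())
P=np.vstack(pts)
for lo,hi in ((.085,.12),(.12,.16),(.16,.22),(.22,.3),(.3,.4),(.4,.5)):
    print('z',lo,hi)
    Q=P[(P[:,2]>=lo)&(P[:,2]<hi)]
    for x in np.arange(.42,.72,.05):
        q=Q[(Q[:,0]>=x)&(Q[:,0]<x+.05)]
        if len(q): print('  x %.2f n %d y max %.3f  top: %s'%(x,len(q),q[:,1].max(),np.sort(q[:,1])[-8:].round(2)))
# carton top via colour: top view depth extents
for t in ('top0','scene0'):
    c=load(t);P=cloud(c)
    m=(abs(P[...,0]-.59)<.06)&(abs(P[...,1]+.078)<.05)&(P[...,2]>.06)&(P[...,2]<.075)
    hsv=cv2.cvtColor(c['frame'],cv2.COLOR_BGR2HSV); m&=(hsv[...,1]>50)
    v,u=np.nonzero(m); q=P[m]; rc=cv2.minAreaRect((q[:,:2]*1000).astype(np.float32)); print(t,m.sum(),np.median(q[:,2]),rc)
```

```text
top0 5583
scene0 9166
z 0.085 0.12
  x 0.47 n 72 y max -0.280  top: [-0.28 -0.28 -0.28 -0.28 -0.28 -0.28 -0.28 -0.28]
  x 0.52 n 105 y max -0.245  top: [-0.26 -0.26 -0.25 -0.25 -0.25 -0.25 -0.25 -0.25]
  x 0.57 n 469 y max -0.092  top: [-0.09 -0.09 -0.09 -0.09 -0.09 -0.09 -0.09 -0.09]
  x 0.62 n 133 y max -0.093  top: [-0.16 -0.16 -0.15 -0.15 -0.1  -0.09 -0.09 -0.09]
  x 0.67 n 3 y max -0.045  top: [-0.05 -0.05 -0.05]
z 0.12 0.16
  x 0.42 n 240 y max -0.286  top: [-0.29 -0.29 -0.29 -0.29 -0.29 -0.29 -0.29 -0.29]
  x 0.47 n 29 y max -0.287  top: [-0.29 -0.29 -0.29 -0.29 -0.29 -0.29 -0.29 -0.29]
  x 0.52 n 390 y max -0.200  top: [-0.21 -0.21 -0.21 -0.21 -0.2  -0.2  -0.2  -0.2 ]
  x 0.57 n 590 y max -0.095  top: [-0.1 -0.1 -0.1 -0.1 -0.1 -0.1 -0.1 -0.1]
  x 0.62 n 306 y max -0.093  top: [-0.1  -0.1  -0.1  -0.1  -0.1  -0.1  -0.09 -0.09]
z 0.16 0.22
  x 0.57 n 979 y max -0.141  top: [-0.14 -0.14 -0.14 -0.14 -0.14 -0.14 -0.14 -0.14]
  x 0.62 n 507 y max -0.046  top: [-0.05 -0.05 -0.05 -0.05 -0.05 -0.05 -0.05 -0.05]
z 0.22 0.3
  x 0.57 n 1350 y max -0.145  top: [-0.15 -0.15 -0.15 -0.15 -0.15 -0.15 -0.15 -0.15]
  x 0.62 n 1037 y max -0.031  top: [-0.03 -0.03 -0.03 -0.03 -0.03 -0.03 -0.03 -0.03]
z 0.3 0.4
  x 0.57 n 2036 y max -0.094  top: [-0.1  -0.1  -0.1  -0.1  -0.1  -0.1  -0.09 -0.09]
  x 0.62 n 2360 y max -0.057  top: [-0.06 -0.06 -0.06 -0.06 -0.06 -0.06 -0.06 -0.06]
z 0.4 0.5
  x 0.57 n 443 y max -0.194  top: [-0.2  -0.2  -0.2  -0.2  -0.19 -0.19 -0.19 -0.19]
  x 0.62 n 3700 y max -0.097  top: [-0.1 -0.1 -0.1 -0.1 -0.1 -0.1 -0.1 -0.1]
top0 754 0.06777132635758898 ((588.4745483398438, -87.91433715820312), (69.8065185546875, 68.7263412475586), 5.244696617126465)
scene0 487 0.06843643091133977 ((587.5369262695312, -90.29021453857422), (72.66043090820312, 71.16056060791016), 5.32855224609375)
```

```bash
python3 -m pendant '[[[0,0,0,0,0,1,1],[0,0,0,0,0,1,1],[0,0,0,0,0,1,1],[0,0,0,0,0,1,1],[0,0,0,0,0,1,1],[0,0,0,0,0,1,1],[0,0,0,0,0,1,1],[0,0,0,0,0,1,1]]]' && python3 -m pendant '[[[0,0,0,0,0,1,1],[0,0,0,0,0,1,1],[0,0,0,0,0,1,1],[0,0,0,0,0,1,1],[0,0,0,0,0,1,1],[0,0,0,0,0,1,1],[0,0,0,0,0,1,1],[0,0,0,0,0,0.9,1]]]' && python3 -m pendant '[[[0.6,-0.6,0,0,0,0,1],[0.6,-0.6,0,0,0,0,1],[0.6,-0.6,0,0,0,0,1],[0.6,-0.6,0,0,0,0,1],[0.6,-0.6,0,0,0,0,1],[0.6,-0.6,0,0,0,0,1],[0.6,-0.6,0,0,0,0,1],[0.6,-0.6,0,0,0,0,1]]]'; python3 -c "
from h import *
snap('wrist','w_rack1')"; python3 -m pendant '[[[0.6,-0.6,0,0,0,0,1],[0.6,-0.6,0,0,0,0,1],[0.6,-0.6,0,0,0,0,1],[0.6,-0.6,0,0,0,0,1],[0.6,-0.6,0,0,0,0,1],[0.6,-0.6,0,0,0,0,1],[0.6,-0.6,0,0,0,0,1],[0,0,0,0,0,0,1]]]';python3 -c "
from h import *
snap('wrist','w_rack2')
a=load('w_rack1');b=load('w_rack2')
print(a['state']['tcp_pos'],b['state']['tcp_pos'],b['state']['eef_rot'],b['state']['joints'])
cv2.imwrite('pics/racks.png',cv2.resize(np.hstack([a['frame'],b['frame']]),(800,300)))"
```

```text
time_s: 0.95
tcp_pos: [0.2898, 0.6094, 0.2482]
eef_rot: [180.0, -0.0, -57.6]
contact_force: [-0.2, 0.1, -0.7]
gripper_width: 0.0877
gripper_force: 0.0
time_s: 1.75
tcp_pos: [0.2897, 0.6094, 0.2482]
eef_rot: [180.0, -0.0, -89.2]
contact_force: [0.4, 0.1, 0.3]
gripper_width: 0.0878
gripper_force: 0.0
time_s: 2.55
tcp_pos: [0.3885, 0.5141, 0.2486]
eef_rot: [-180.0, 0.0, -89.0]
contact_force: [0.5, 0.4, -0.1]
gripper_width: 0.0876
gripper_force: 0.0
time_s: 3.4
tcp_pos: [0.4745, 0.4309, 0.2485]
eef_rot: [-180.0, -0.0, -89.1]
contact_force: [0.0, 0.2, 0.4]
gripper_width: 0.0874
gripper_force: 0.0
[0.38854964 0.51411299 0.24861323] [0.4745015  0.4309036  0.24853781] [-1.79995984e+02 -1.87977095e-02 -8.91299723e+01] [ 5.96627227e+01  1.73798112e+01 -3.91970783e+00  1.41394755e-02
 -6.87144782e+01 -5.87978288e+01]
```

View pics/w_rack2.png

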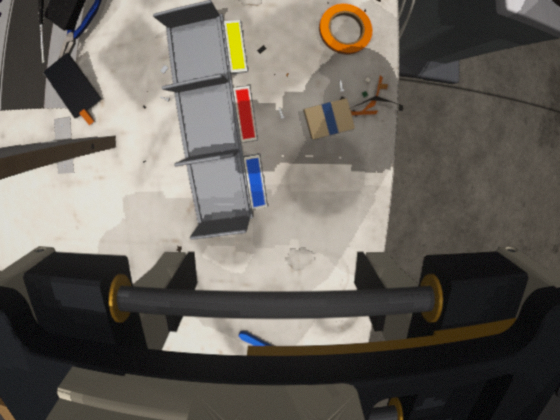

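The wrist picture shows labels yellow (235,46), red (245,113) and blue (256,182), with the blue bay at (218,190). I'll triangulate the labels.

```bash
cat >> h.py <<'E'
HUE=dict(blue=(100,130),yellow=(22,35),red=(0,6))
def labels(c,amin=60):
    hsv=cv2.cvtColor(c['frame'],cv2.COLOR_BGR2HSV); out={}
    for k,(a,b) in HUE.items():
        m=cv2.inRange(hsv,(a,150,90),(b,255,255))
        n,_,st,ce=cv2.connectedComponentsWithStats(m)
        out[k]=[(ce[i].round(1).tolist(),int(st[i,4])) for i in range(1,n) if st[i,4]>=amin]
    return out
E
python3 - <<'E'
from h import *
for t in ('w_rack1','w_rack2','top0','scene0'): print(t,labels(load(t)))
E
```

```text
w_rack1 {'blue': [([182.9, 112.6], 511)], 'yellow': [([168.7, 3.0], 81)], 'red': [([173.8, 46.9], 510)]}
w_rack2 {'blue': [([84.2, 21.6], 99), ([255.2, 181.7], 503), ([250.5, 339.4], 155)], 'yellow': [([235.1, 45.4], 560)], 'red': [([244.8, 113.1], 568)]}
top0 {'blue': [([392.8, 189.1], 127), ([49.0, 238.8], 204), ([160.6, 231.0], 154)], 'yellow': [([516.8, 156.9], 62), ([233.4, 220.4], 162), ([325.8, 298.6], 168)], 'red': [([540.1, 187.5], 69), ([197.0, 225.8], 155), ([408.9, 263.5], 270), ([518.0, 288.5], 121)]}
scene0 {'blue': [([151.5, 174.8], 94)], 'yellow': [([248.0, 218.3], 76), ([251.8, 287.8], 201), ([507.3, 288.8], 63)], 'red': [([225.2, 208.8], 68), ([346.9, 312.4], 261), ([529.4, 325.8], 117), ([537.1, 347.9], 105), ([440.3, 413.8], 107)]}
```

Run:
```python
from h import *
C={t:load(t) for t in ('w_rack1','w_rack2','top0')}
px=dict(blue=dict(w_rack1=(182.9,112.6),w_rack2=(255.2,181.7),top0=(160.6,231)),
 red=dict(w_rack1=(173.8,46.9),w_rack2=(244.8,113.1),top0=(197,225.8)),
 yellow=dict(w_rack2=(235.1,45.4),top0=(233.4,220.4)))
B={}
for k,v in px.items():
    rs=[]
    for t,p in v.items():
        o,d=ray(C[t],p); rs.append((o,d[0])); print(k,t,onplane(C[t],p,.006)[0].round(4))
    p,e=tri(rs); B[k]=p; print('  tri',p.round(4),'res',e.round(4))
P={k:{t:onplane(C[t],p,.006)[0] for t,p in v.items()} for k,v in px.items()}
for t in ('w_rack2','top0'):
    d=P['blue'][t]-P['yellow'][t]; print(t,'len',np.linalg.norm(d),'rack y angle',np.degrees(np.arctan2(d[1],d[0])))
```

```text
blue w_rack1 [0.4986 0.4271 0.006 ]
blue w_rack2 [0.4985 0.4267 0.006 ]
blue top0 [0.5004 0.4278 0.006 ]
  tri [0.4993 0.4274 0.0048] res 0.0014
red w_rack1 [0.5109 0.3463 0.006 ]
red w_rack2 [0.5109 0.346  0.006 ]
red top0 [0.5125 0.3465 0.006 ]
  tri [0.5116 0.3462 0.0051] res 0.0011
yellow w_rack2 [0.5231 0.2654 0.006 ]
yellow top0 [0.525  0.2651 0.006 ]
  tri [0.5243 0.2651 0.0041] res 0.0009
w_rack2 len 0.16318072310940512 rack y angle 98.69717390473839
top0 len 0.1646050288498138 rack y angle 98.57837452548749
```

```bash
python3 -m pendant '[[[0.8,-0.2,0,0,0,0,1],[0.8,-0.2,0,0,0,0,1],[0.8,-0.2,0,0,0,0,1],[0.8,-0.2,0,0,0,0,1],[0.8,-0.2,0,0,0,0,1],[0.8,-0.2,0,0,0,0,1],[0.8,-0.2,0,0,0,0,1],[0.8,-0.2,0,0,0,0,1]]]' >/dev/null && python3 -m pendant '[[[0.8,-0.2,0,0,0,0,1],[0.8,-0.2,0,0,0,0,1],[0.8,-0.2,0,0,0,0,1],[0.8,-0.2,0,0,0,0,1],[0.8,-0.2,0,0,0,0,1],[0.8,-0.2,0,0,0,0,1],[0.8,-0.2,0,0,0,0,1],[0.8,-0.2,0,0,0,0,1]]]' >/dev/null&& python3 -m pendant '[[[0.8,-0.2,0,0,0,0,1],[0.8,-0.2,0,0,0,0,1],[0.8,-0.2,0,0,0,0,1],[0.8,-0.2,0,0,0,0,1],[0.8,-0.2,0,0,0,0,1],[0.8,-0.2,0,0,0,0,1],[0.8,-0.2,0,0,0,0,1],[0,0,0,0,0,0,1]]]'; python3 -c "
from h import *
snap('wrist','w_sc1')"; python3 -m pendant '[[[0.5,-0.1,0,0,0,0,1],[0.5,-0.1,0,0,0,0,1],[0.5,-0.1,0,0,0,0,1],[0.5,-0.1,0,0,0,0,1],[0.5,-0.1,0,0,0,0,1],[0.5,-0.1,0,0,0,0,1],[0.5,-0.1,0,0,0,0,1],[0,0,0,0,0,0,1]]]';python3 -c "
from h import *
snap('wrist','w_sc2')
a=load('w_sc1')['frame'];b=load('w_sc2')['frame']
cv2.imwrite('pics/sc.png',np.hstack([a[:,80:480],b[:,80:480]]))"
```

```text
time_s: 5.85
tcp_pos: [0.5715, 0.0643, 0.2485]
eef_rot: [180.0, -0.0, -89.1]
contact_force: [-0.7, 0.1, -0.1]
gripper_width: 0.088
gripper_force: 0.0
time_s: 6.7
tcp_pos: [0.5864, -0.0047, 0.2485]
eef_rot: [180.0, -0.0, -89.1]
contact_force: [-0.2, -0.6, 0.6]
gripper_width: 0.0875
gripper_force: 0.0
```

View pics/sc.png

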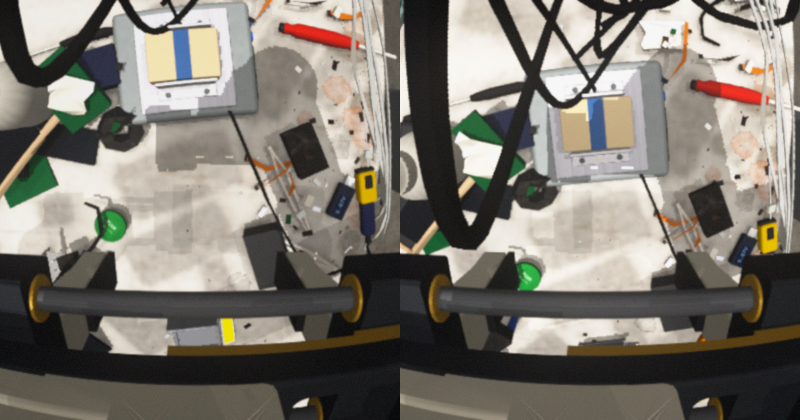

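The two views show the carton top at full-frame pixels (263,55) and (277,125), between its cheeks. Cable loops hang nearby, and the pot is at (190,225) in the first view. Now the corners.

```bash
cat >> h.py <<'E'
def carton(c,box,z,bg=None):
    "quad of carton top (tan+blue) inside pixel box u0,v0,u1,v1; world rect on plane z"
    hsv=cv2.cvtColor(c['frame'],cv2.COLOR_BGR2HSV)
    m=cv2.inRange(hsv,(10,55,100),(28,180,255))|cv2.inRange(hsv,(100,120,50),(125,255,255))
    k=np.zeros_like(m); u0,v0,u1,v1=box; k[v0:v1,u0:u1]=m[v0:v1,u0:u1]
    k=cv2.morphologyEx(k,cv2.MORPH_OPEN,np.ones((3,3)))
    cs,_=cv2.findContours(k,cv2.RETR_EXTERNAL,cv2.CHAIN_APPROX_NONE); q=np.vstack([x for x in cs if cv2.contourArea(x)>60])
    h=cv2.convexHull(q)[:,0]
    W=onplane(c,h,z)[:,:2]; rc=cv2.minAreaRect((W*1000).astype(np.float32))
    return cv2.boxPoints(cv2.minAreaRect(h)),rc,h
E
python3 - <<'E'
from h import *
a=load('w_sc1');b=load('w_sc2')
for c,box in ((a,(215,10,310,95)),(b,(225,80,330,165))):
    bp,rc,h=carton(c,box,.068); print(rc,bp.round(1).tolist())
    hsv=cv2.cvtColor(c['frame'],cv2.COLOR_BGR2HSV)
    # blue band centroid
    m=cv2.inRange(hsv,(100,120,50),(125,255,255)); k=np.zeros_like(m); u0,v0,u1,v1=box;k[v0:v1,u0:u1]=m[v0:v1,u0:u1]
    M=cv2.moments(k,True); print('band',M['m10']/M['m00'],M['m01']/M['m00'],M['m00'])
vis=[]
for c,box in ((a,(205,0,320,105)),(b,(220,70,335,175))):
    f=c['frame'].copy(); vis.append(cv2.resize(f[box[1]:box[3],box[0]:box[2]],(400,365),interpolation=cv2.INTER_NEAREST))
cv2.imwrite('pics/cart.png',np.hstack(vis))
E
```

```text
((586.05224609375, -78.38622283935547), (69.06871032714844, 50.790279388427734), 6.124532222747803) [[224.0, 32.400001525878906], [295.8999938964844, 25.5], [300.70001220703125, 75.80000305175781], [228.8000030517578, 82.69999694824219]]
band 261.9254185692542 54.02283105022831 657.0
((586.4445190429688, -78.812255859375), (69.0793228149414, 49.850521087646484), 5.618211269378662) [[238.5, 100.69999694824219], [310.1000061035156, 95.0], [314.20001220703125, 146.1999969482422], [242.60000610351562, 151.89999389648438]]
band 276.2953846153846 122.96153846153847 650.0
```

View pics/cart.png

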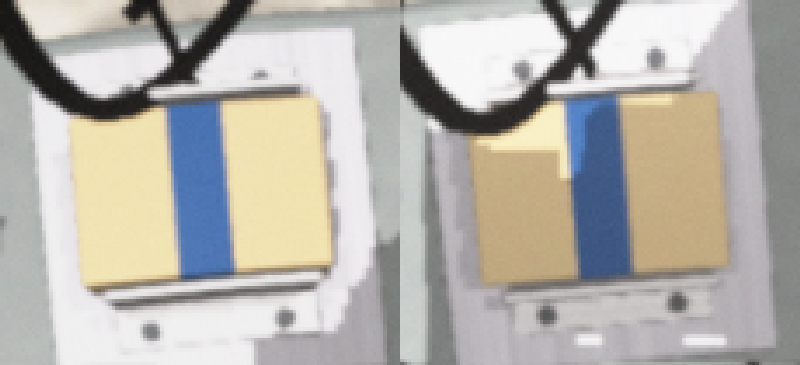

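```bash
python3 -m pendant '[[[0,0,0,0,0,-0.6,1],[0,0,0,0,0,-0.6,1],[0.6,0.06,0,0,0,0,1],[0.6,0.06,0,0,0,0,1],[0.6,0.06,0,0,0,0,1],[0.6,0.06,0,0,0,0,1],[0.6,0.06,0,0,0,0,1],[0.6,0.06,0,0,0,0,1]]]' 15 && python3 -m pendant '[[[0.0,0,0.6,0,0,0,1],[0.0,0,0.8,0,0,0,1],[0,0,0.8,0,0,0,1],[0,0,0.8,0,0,0,1],[0,0,0.8,0,0,0,1],[0,0,0.8,0,0,0,1],[0,0,0.8,0,0,0,1],[0,0,0,0,0,0,1]]]'; python3 -c "
from h import *
c=snap('wrist','w_sc3'); print(c['state']['tcp_pos'],c['state']['eef_rot'],c['state']['contact_force'])
bp,rc,h=carton(c,(180,150,380,320),.068); print(rc)"
```

```text
time_s: 7.55
tcp_pos: [0.5863, -0.0771, 0.2486]
eef_rot: [180.0, -0.0, -84.3]
contact_force: [-0.2, 0.2, 0.6]
gripper_width: 0.0877
gripper_force: 0.0
time_s: 8.35
tcp_pos: [0.5846, -0.0759, 0.1377]
eef_rot: [179.7, 0.0, -84.3]
contact_force: [0.4, 0.3, -0.4]
gripper_width: 0.0877
gripper_force: 0.0
[ 0.58461271 -0.07592337  0.13765182] [ 1.79731483e+02  1.56113656e-02 -8.42587746e+01] [ 0.41238403  0.26925095 -0.38088165]
((586.576171875, -80.40230560302734), (68.9112777709961, 51.72528839111328), 5.6591949462890625)
```

View pics/w_sc3.png

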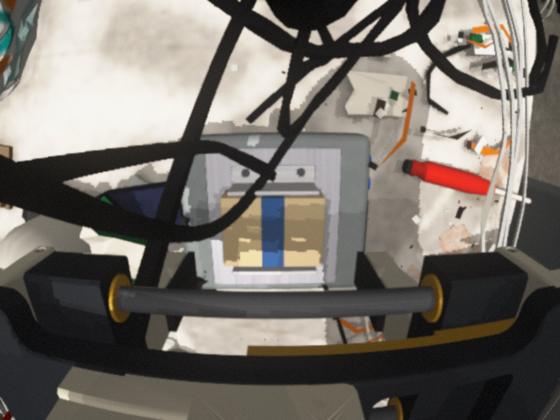

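Cables cross in front of the carton but the contact force is zero. The carton is at (272,230), between the finger lines. I'll settle and re-read before the last descent.

```bash
python3 -m pendant '[[[0.15,0,0,0,0,0,1],[0,-0.1,0,0,0,0,1],[0,0,0,0,0,0,1],[0,0,0,0,0,0,1],[0,0,0,0,0,0,1],[0,0,0,0,0,0,1],[0,0,0,0,0,0,1],[0,0,0,0,0,0,1]]]'; python3 -c "
from h import *
s=r.get_state(); print(s['joints'],s['qd'],s['eef_rot'])
c=snap('wrist','w_sc4'); bp,rc,h=carton(c,(180,150,380,320),.068); print(rc)"
```

```text
time_s: 9.2
tcp_pos: [0.5886, -0.0786, 0.1406]
eef_rot: [-180.0, 0.0, -84.2]
contact_force: [-0.6, 0.1, -0.8]
gripper_width: 0.0879
gripper_force: 0.0
[ 1.12369055e+01  1.81948208e+01 -1.79895836e+01 -1.37599876e-03
 -5.38141619e+01 -5.46145026e+00] [-0.05042895  0.11811159  0.00586481 -0.00657271 -0.16087679 -0.02283956] [-1.79998678e+02  1.24201327e-03 -8.42253571e+01]
((586.6409301757812, -80.91832733154297), (68.81397247314453, 52.635231018066406), 5.716239929199219)
```

```bash
python3 -m pendant '[[[0.05,0.1,0.6,0,0,0,1],[0,0,0.6,0,0,0,1],[0,0,0.6,0,0,0,1],[0,0,0.6,0,0,0,1],[0,0,0.5,0,0,0,1],[0,0,0.4,0,0,0,1],[0,0,0.2,0,0,0,1],[0,0,0,0,0,0,1]]]' && python3 -m pendant '[[[0,0,0.15,0,0,0,1],[0,0,0,0,0,0,1],[0,0,0,0,0,0,0.3],[0,0,0,0,0,0,0.3],[0,0,0,0,0,0,0.3],[0,0,0,0,0,0,0.3],[0,0,0,0,0,0,0.3],[0,0,0,0,0,0,0.3]]]' 15
```

```text
time_s: 10.05
tcp_pos: [0.5865, -0.0799, 0.0699]
eef_rot: [179.9, -0.0, -84.2]
contact_force: [0.8, -0.2, 0.5]
gripper_width: 0.0878
gripper_force: 0.0
time_s: 10.85
tcp_pos: [0.5869, -0.0798, 0.0678]
eef_rot: [-180.0, -0.0, -84.2]
contact_force: [-0.4, 1.1, 4.3]
gripper_width: 0.0699
gripper_force: 15.0
```

```bash
python3 -m pendant '[[[0,0,-0.2,0,0,0,0.3],[0,0,-0.4,0,0,0,0.3],[0,0,-0.5,0,0,0,0.3],[0,0,-0.5,0,0,0,0.3],[0,0,-0.5,0,0,0,0.3],[0,0,-0.5,0,0,0,0.3],[0,0,-0.4,0,0,0,0.3],[0,0,0,0,0,0,0.3]]]' 15 && python3 -m pendant '[[[-0.3,-0.02,0,0,0,0,0.3],[-0.5,-0.05,0,0,0,0,0.3],[-0.6,-0.05,0,0,0,0,0.3],[-0.6,-0.05,0,0,0,0,0.3],[-0.6,-0.05,0,0,0,0,0.3],[-0.6,-0.05,0,0,0,0,0.3],[-0.6,-0.05,0,0,0,0,0.3],[-0.6,-0.05,0,0,0,0,0.3]]]' 15 && python3 -m pendant '[[[-0.6,-0.05,0,0,0,0,0.3],[-0.6,-0.05,0,0,0,0,0.3],[-0.6,-0.05,0,0,0,0,0.3],[-0.6,-0.05,0,0,0,0,0.3],[-0.6,-0.05,0,0,0,0,0.3],[-0.3,-0.05,0,0,0,0,0.3],[-0.2,0,0,0,0,0,0.3],[0,0,0,0,0,0,0.3]]]' 15;  python3 -c "
from h import *
c=snap('wrist','w_sp1'); c=snap('top','t_sp1'); b=c['frame'][130:270,230:430]
cv2.imwrite('pics/sp.png',np.hstack([cv2.resize(b,(500,350),interpolation=cv2.INTER_CUBIC)]))"
```

```text
time_s: 11.65
tcp_pos: [0.5876, -0.0797, 0.1292]
eef_rot: [-179.9, 0.0, -84.2]
contact_force: [0.1, 0.1, -1.4]
gripper_width: 0.0697
gripper_force: 15.0
time_s: 12.45
tcp_pos: [0.5852, 0.0097, 0.1275]
eef_rot: [180.0, 0.0, -84.2]
contact_force: [-0.8, -0.2, -1.5]
gripper_width: 0.07
gripper_force: 15.0
time_s: 13.25
tcp_pos: [0.5842, 0.0792, 0.1275]
eef_rot: [180.0, -0.0, -84.2]
contact_force: [0.5, 0.9, -1.9]
gripper_width: 0.0703
gripper_force: 15.0
```

View pics/w_sp1.png

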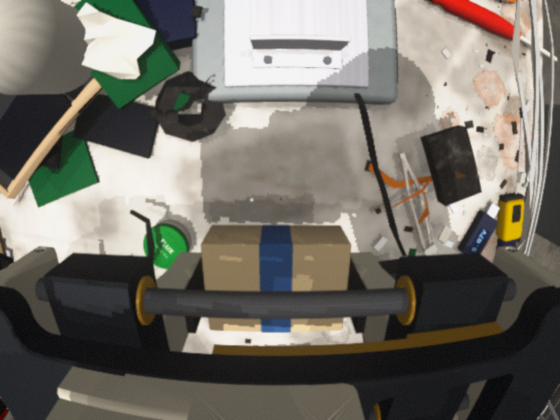

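The carton hangs level at (276,280). The pot is at (166,245) and the wire at (400,250), both clear of the landing footprint. Lowering.

```bash
python3 -m pendant '[[[0,0,0.4,0,0,0,0.3],[0,0,0.7,0,0,0,0.3],[0,0,0.8,0,0,0,0.3],[0,0,0.8,0,0,0,0.3],[0,0,0.8,0,0,0,0.3],[0,0,0.6,0,0,0,0.3],[0,0,0.4,0,0,0,0.3],[0,0,0,0,0,0,0.3]]]' 15 && python3 -m pendant '[[[0,0,0.1,0,0,0,0.3],[0,0,0.1,0,0,0,0.3],[0,0,0.1,0,0,0,0.3],[0,0,0.05,0,0,0,0.3],[0,0,0.05,0,0,0,0.3],[0,0,0,0,0,0,0.3],[0,0,0,0,0,0,0.3],[0,0,0,0,0,0,0.3]]]'
```

```text
time_s: 14.15
tcp_pos: [0.5836, 0.0783, 0.0363]
eef_rot: [179.9, -0.0, -84.3]
contact_force: [0.1, 0.0, -0.4]
gripper_width: 0.0701
gripper_force: 15.0
time_s: 14.95
tcp_pos: [0.5842, 0.0788, 0.0296]
eef_rot: [-180.0, 0.0, -84.2]
contact_force: [-0.2, -0.4, -1.2]
gripper_width: 0.0698
gripper_force: 15.0
```

```bash
python3 -m pendant '[[[0,0,0.05,0,0,0,0.3],[0,0,0.03,0,0,0,0.3],[0,0,0.02,0,0,0,0.3],[0,0,0.02,0,0,0,0.3],[0,0,0,0,0,0,0.3],[0,0,0,0,0,0,0.3],[0,0,0,0,0,0,0.3],[0,0,0,0,0,0,0.3]]]'
```

```text
time_s: 15.75
tcp_pos: [0.5842, 0.0787, 0.0278]
eef_rot: [-180.0, -0.0, -84.2]
contact_force: [-2.9, -0.4, 6.1]
gripper_width: 0.0698
gripper_force: 15.0
```

```bash
python3 -m pendant '[[[0,0,0,0,0,0,0.68],[0,0,0,0,0,0,0.76],[0,0,0,0,0,0,0.8],[0,0,0,0,0,0,0.8],[0,0,0,0,0,0,0.8],[0,0,0,0,0,0,0.8],[0,0,0,0,0,0,0.8],[0,0,0,0,0,0,0.8]]]' && python3 -m pendant '[[[0,0,-0.2,0,0,0,0.8],[0,0,-0.5,0,0,0,0.8],[0,0,-0.8,0,0,0,0.8],[0,0,-0.8,0,0,0,0.8],[0,0,-0.8,0,0,0,0.8],[0,0,-0.8,0,0,0,1],[0,0,-0.6,0,0,0,1],[0,0,0,0,0,0,1]]]';  python3 -c "
from h import *
c=snap('wrist','w_b1'); bp,rc,h=carton(c,(170,190,400,330),.028); print(rc,c['state']['tcp_pos'])
c=snap('top','t_b1'); P=cloud(c); print(carton(c,(270,150,350,250),.028)[1])"
```

```text
time_s: 16.55
tcp_pos: [0.5842, 0.0787, 0.0271]
eef_rot: [180.0, -0.0, -84.2]
contact_force: [-0.9, 0.1, -0.1]
gripper_width: 0.0788
gripper_force: 0.0
time_s: 17.35
tcp_pos: [0.5853, 0.0792, 0.1196]
eef_rot: [-179.8, 0.1, -84.2]
contact_force: [0.6, 0.3, 0.1]
gripper_width: 0.0872
gripper_force: 0.0
((584.1749877929688, 77.41004943847656), (69.74142456054688, 53.34364318847656), 5.661992073059082) [0.58534877 0.0791753  0.11958671]
((644.4073486328125, 104.22106170654297), (76.97479248046875, 181.59190368652344), 14.782735824584961)
```

```bash
python3 -m pendant '[[[0,0,0,0,0,-1,1],[0,0,0,0,0,-1,1],[0,0,0,0,0,-1,1],[0,0,0,0,0,-1,1],[0,0,0,0,0,-1,1],[0,0,0,0,0,-1,1],[0,0,0,0,0,-1,1],[0,0,0,0,0,-1,1]]]' >/dev/null && python3 -m pendant '[[[0,0,0,0,0,-1,1],[0,0,0,0,0,-1,1],[0,0,0,0,0,-1,1],[0,0,0,0,0,-1,1],[0,0,0,0,0,-1,1],[0,0,0,0,0,-1,1],[0,0,0,0,0,-1,1],[0,0,0,0,0,-1,1]]]' >/dev/null && python3 -m pendant '[[[0,0,0,0,0,-1,1],[0,0,0,0,0,-1,1],[0,0,0,0,0,-1,1],[0,0,0,0,0,-1,1],[0,0,0,0,0,-1,1],[0,0,0,0,0,-1,1],[0,0,0,0,0,-0.5,1],[0,0,0,0,0,0,1]]]'; python3 -c "
from h import *
c=snap('wrist','w_b2'); s=c['state']; print(s['tcp_pos'],s['eef_rot'],s['joints'])
bp,rc,h=carton(c,(170,170,400,330),.028); print(rc,h.min(0),h.max(0))"
```

```text
time_s: 19.85
tcp_pos: [0.5836, 0.0785, 0.116]
eef_rot: [180.0, 0.1, 5.8]
contact_force: [-0.2, -0.5, -0.0]
gripper_width: 0.0876
gripper_force: 0.0
[0.58359864 0.07852093 0.11603864] [1.79969147e+02 1.07998800e-01 5.79169141e+00] [ 2.66656670e+01  1.93462924e+01 -2.00629101e+01 -1.24740177e-02
 -5.07027021e+01  6.91339632e+01]
((586.5419311523438, 79.98871612548828), (73.2444076538086, 50.35505294799805), 5.668478488922119) [238 174] [308 269]
```

View pics/w_b2.png

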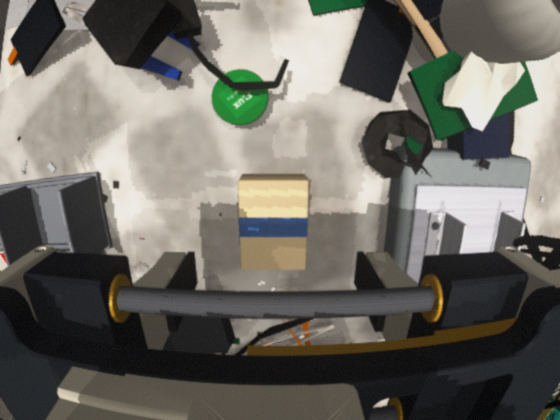

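The carton stands upright at (273,222), square to the fingers, with the pot (240,97) and scale clear. I'll go down and take it by its long sides.

```bash
python3 -m pendant '[[[0,-0.05,0.3,0,0,0,0.65],[0,0,0.6,0,0,0,0.65],[0,0,0.7,0,0,0,0.65],[0,0,0.8,0,0,0,0.65],[0,0,0.8,0,0,0,0.65],[0,0,0.6,0,0,0,0.65],[0,0,0.3,0,0,0,0.65],[0,0,0,0,0,0,0.65]]]' && python3 -m pendant '[[[0,0,0.1,0,0,0,0.65],[0,0,0.0,0,0,0,0.65],[0,0,0,0,0,0,0.4],[0,0,0,0,0,0,0.2],[0,0,0,0,0,0,0],[0,0,0,0,0,0,-0.2],[0,0,0,0,0,0,-0.2],[0,0,0,0,0,0,-0.2]]]' 15
```

```text
time_s: 20.7
tcp_pos: [0.5835, 0.0794, 0.034]
eef_rot: [180.0, 0.1, 5.8]
contact_force: [-1.0, 0.7, -0.4]
gripper_width: 0.0721
gripper_force: 0.0
time_s: 21.5
tcp_pos: [0.5843, 0.0798, 0.0334]
eef_rot: [-180.0, -0.0, 5.8]
contact_force: [-0.9, 0.7, 3.2]
gripper_width: 0.0496
gripper_force: 15.0
```

```bash
python3 -m pendant '[[[0,0,-0.2,0,0,0,-0.2],[0,0,-0.5,0,0,0,-0.2],[0,0,-0.8,0,0,0,-0.2],[0,0,-0.9,0,0,0,-0.2],[0,0,-0.9,0,0,0,-0.2],[0,0,-0.9,0,0,0,-0.2],[0,0,-0.8,0,0,0,-0.2],[0,0,-0.5,0,0,0,-0.2]]]' 15 && python3 -m pendant '[[[0,0,0,0,0,0.5,-0.2],[0,0,0,0,0,1,-0.2],[0,0,0,0,0,1,-0.2],[0,0,0,0,0,1,-0.2],[0,0,0,0,0,1,-0.2],[0,0,0,0,0,1,-0.2],[0,0,0,0,0,1,-0.2],[0,0,0,0,0,1,-0.2]]]' >/dev/null && python3 -m pendant '[[[0,0,0,0,0,1,-0.2],[0,0,0,0,0,1,-0.2],[0,0,0,0,0,1,-0.2],[0,0,0,0,0,1,-0.2],[0,0,0,0,0,1,-0.2],[0,0,0,0,0,1,-0.2],[0,0,0,0,0,1,-0.2],[0,0,0,0,0,1,-0.2]]]' >/dev/null && python3 -m pendant '[[[0,0,0,0,0,1,-0.2],[0,0,0,0,0,1,-0.2],[0,0,0,0,0,1,-0.2],[0,0,0,0,0,1,-0.2],[0,0,0,0,0,1,-0.2],[0,0,0,0,0,0.9,-0.2],[0,0,0,0,0,0.4,-0.2],[0,0,0,0,0,0,-0.2]]]'
```

```text
time_s: 22.3
tcp_pos: [0.5845, 0.0799, 0.1451]
eef_rot: [-180.0, -0.1, 5.8]
contact_force: [-0.2, 0.2, -0.9]
gripper_width: 0.0498
gripper_force: 15.0
time_s: 24.7
tcp_pos: [0.5839, 0.0797, 0.1432]
eef_rot: [180.0, 0.0, -81.4]
contact_force: [0.3, 0.5, -1.6]
gripper_width: 0.0494
gripper_force: 15.0
```

```bash
python3 -m pendant '[[[-0.4,-0.03,0,0,0,0,-0.2],[-0.8,-0.06,0,0,0,0,-0.2],[-0.9,-0.06,0,0,0,0,-0.2],[-0.9,-0.06,0,0,0,0,-0.2],[-0.9,-0.06,0,0,0,0,-0.2],[-0.9,-0.06,0,0,0,0,-0.2],[-0.9,-0.06,0,0,0,0,-0.2],[-0.9,-0.06,0,0,0,0,-0.2]]]' 15 >/dev/null && python3 -m pendant '[[[-0.9,-0.06,0,0,0,0,-0.2],[-0.9,-0.06,0,0,0,0,-0.2],[-0.9,-0.06,0,0,0,0,-0.2],[-0.9,-0.06,0,0,0,0,-0.2],[-0.9,-0.06,0,0,0,0,-0.2],[-0.9,-0.06,0,0,0,0,-0.2],[-0.9,-0.06,0,0,0,0,-0.2],[-0.9,-0.06,0,0,0,0,-0.2]]]' 15 && python3 -m pendant '[[[-0.9,-0.06,0,0,0,0,-0.2],[-0.9,-0.06,0,0,0,0,-0.2],[-0.9,-0.06,0,0,0,0,-0.2],[-0.9,-0.06,0,0,0,0,-0.2],[-0.9,-0.06,0,0,0,0,-0.2],[-0.8,-0.06,0,0,0,0,-0.2],[-0.4,0,0,0,0,0,-0.2],[0,0,0,0,0,0,-0.2]]]' 15; python3 -c "
from h import *
c=snap('wrist','w_r3'); print(c['state']['tcp_pos'],c['state']['eef_rot'],labels(c))"
```

```text
time_s: 26.3
tcp_pos: [0.5612, 0.3569, 0.1431]
eef_rot: [180.0, -0.0, -81.4]
contact_force: [-1.0, -0.8, -1.4]
gripper_width: 0.0499
gripper_force: 15.0
time_s: 27.1
tcp_pos: [0.5511, 0.4703, 0.1428]
eef_rot: [180.0, -0.0, -81.4]
contact_force: [0.2, -0.4, -0.6]
gripper_width: 0.0503
gripper_force: 15.0
[0.5511285  0.47034198 0.14276606] [ 1.79987409e+02 -1.04447200e-02 -8.13695938e+01] {'blue': [([343.7, 170.8], 873)], 'yellow': [([345.9, 7.5], 224)], 'red': [([345.9, 76.2], 983)]}
```

View pics/w_r3.png

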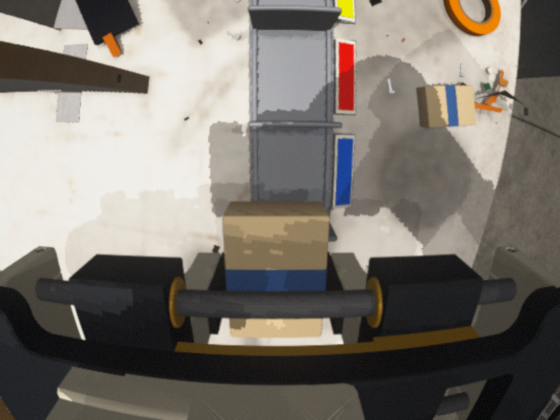

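The blue label is at (344,171), the blue/red divider top at (292,126), and the lip edges are near u=250 and u=335. I'll measure the bay from these.

Run:
```python
from h import *
c=load('w_r3'); g=cv2.cvtColor(c['frame'],cv2.COLOR_BGR2GRAY).astype(int)
e=np.array([np.cos(np.radians(8.65)),np.sin(np.radians(8.65))]); n=np.array([-e[1],e[0]])
for k,p in (('blue',(343.7,170.8)),('red',(345.9,76.2))):
    L=onplane(c,p,.006)[0,:2]; print(k,L.round(4),'bay',(L+.045*e).round(4))
B=onplane(c,(343.7,170.8),.006)[0,:2]+.045*e
for v in (60,75,90,150,180):
    print(v,'cols240',g[v-1:v+2,240:262].mean(0).astype(int).tolist(),'cols318',g[v-1:v+2,318:345].mean(0).astype(int).tolist())
for u in (265,290,320): print(u,'rows115',g[115:138,u-1:u+2].mean(1).astype(int).tolist())
# predicted pixels: world->wrist for rack features given B (rack frame about blue bay mid)
s=c['state'];T=np.eye(4);T[:3,:3]=Ro.from_euler('xyz',s['eef_rot'],degrees=True).as_matrix();T[:3,3]=s['tcp_pos'];M=np.linalg.inv(T@c['hand_eye'])
def proj(w):
    q=(M@np.r_[w,1])[:3]*[1,-1,-1]; th=np.arctan2(np.hypot(q[0],q[1]),q[2]); K=c['camera_matrix']
    return np.array([K[0,2],K[1,2]])+K[0,0]*th*q[:2]/np.hypot(q[0],q[1])
for nm,x,y,z in (('front lip in',-.0285,-.082,.0105),('front lip out',-.0325,-.082,.0105),('back lip in',.0285,-.082,.0105),('back lip out',.0325,-.082,.0105),('front lip in B',-.0285,0,.0105),('back lip in B',.0285,0,.0105),('div+ face',0,-.039,.06),('div- face',0,-.043,.06),('div front',-.032,-.041,.06),('div back',.032,-.041,.06)):
    print(nm,proj(np.r_[B+x*e+y*n,z]).round(1))
cv2.imwrite('pics/r3c.png',cv2.resize(c['frame'][20:220,220:380],None,fx=3,fy=3,interpolation=cv2.INTER_NEAREST))
```

```text
blue [0.4983 0.4266] bay [0.5428 0.4334]
red [0.5104 0.3466] bay [0.5549 0.3534]
60 cols240 [217, 216, 215, 215, 215, 216, 216, 215, 198, 164, 157, 155, 153, 166, 168, 155, 132, 144, 164, 172, 173, 172] cols318 [164, 165, 166, 165, 165, 165, 162, 149, 117, 139, 167, 167, 156, 138, 129, 110, 92, 124, 195, 218, 185, 120, 87, 84, 83, 83, 83]
75 cols240 [227, 228, 228, 228, 229, 230, 229, 223, 201, 173, 160, 150, 153, 167, 172, 161, 128, 106, 126, 163, 173, 173] cols318 [166, 166, 167, 166, 166, 167, 163, 142, 111, 137, 165, 167, 155, 142, 138, 112, 88, 121, 190, 213, 175, 106, 70, 68, 66, 68, 67]
90 cols240 [233, 231, 232, 232, 232, 232, 232, 229, 217, 188, 172, 163, 157, 172, 174, 165, 132, 107, 135, 166, 175, 175] cols318 [160, 145, 139, 134, 117, 105, 97, 85, 75, 86, 100, 104, 100, 97, 94, 79, 69, 91, 138, 156, 132, 89, 67, 68, 67, 67, 67]
150 cols240 [165, 166, 164, 167, 167, 168, 166, 161, 148, 126, 108, 101, 94, 99, 107, 106, 96, 87, 100, 106, 107, 108] cols318 [104, 105, 105, 105, 102, 98, 85, 74, 81, 96, 102, 103, 101, 95, 81, 71, 100, 147, 158, 120, 78, 64, 64, 63, 62, 65, 64]

[... 151 characters left out ...]
96, 80, 84, 99, 104, 101, 94, 94, 75, 65, 93, 144, 152, 107, 72, 64, 62, 65, 64, 64, 65, 63]
265 rows115 [109, 109, 111, 109, 108, 99, 102, 123, 119, 107, 91, 79, 75, 79, 80, 80, 87, 93, 99, 102, 105, 106, 107]
290 rows115 [107, 106, 107, 107, 104, 95, 101, 132, 140, 117, 91, 77, 71, 76, 77, 78, 83, 87, 92, 95, 97, 105, 105]
320 rows115 [108, 107, 106, 107, 104, 95, 84, 90, 105, 109, 98, 81, 71, 82, 91, 94, 95, 94, 93, 94, 96, 102, 104]
front lip in [327.2  73.2]
front lip out [332.   73.4]
back lip in [256.8  72.2]
back lip out [251.8  72.3]
front lip in B [325.6 171.4]
back lip in B [257.4 171.1]
div+ face [295.7 125.4]
div- face [295.8 119.5]
div front [343.2 123.6]
div back [247.4 122.6]
```

View pics/r3c.png

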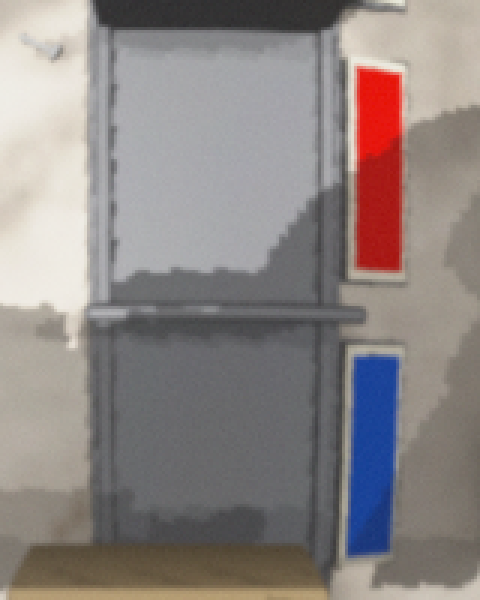

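```bash
python3 -m pendant '[[[0.3,0.13,0,0,0,0,-0.2],[0.4,0.16,0,0,0,0,-0.2],[0.4,0.16,0,0,0,0,-0.2],[0.4,0.16,0,0,0,0,-0.2],[0.23,0.05,0,0,0,0,-0.2],[0,0,0,0,0,0,-0.2],[0,0,0,0,0,0,-0.2],[0,0,0,0,0,0,-0.2]]]' 15 && python3 -m pendant '[[[0,0,0.2,0,0,0,-0.2],[0,0,0.4,0,0,0,-0.2],[0,0,0.5,0,0,0,-0.2],[0,0,0.4,0,0,0,-0.2],[0,0,0.2,0,0,0,-0.2],[0,0,0,0,0,0,-0.2],[0,0,0,0,0,0,-0.2],[0,0,0,0,0,0,-0.2]]]'
```

```text
time_s: 27.95
tcp_pos: [0.5437, 0.4333, 0.1432]
eef_rot: [-180.0, 0.0, -81.4]
contact_force: [-0.5, 0.1, -1.8]
gripper_width: 0.0497
gripper_force: 15.0
time_s: 28.75
tcp_pos: [0.5438, 0.4333, 0.1096]
eef_rot: [-180.0, 0.0, -81.4]
contact_force: [0.2, -0.3, -2.7]
gripper_width: 0.0499
gripper_force: 15.0
```

```bash
python3 -m pendant '[[[-0.04,0.02,0.1,0,0,0,-0.2],[0,0,0.3,0,0,0,-0.2],[0,0,0.4,0,0,0,-0.2],[0,0,0.4,0,0,0,-0.2],[0,0,0.3,0,0,0,-0.2],[0,0,0.1,0,0,0,-0.2],[0,0,0,0,0,0,-0.2],[0,0,0,0,0,0,-0.2]]]' && python3 -c "
from h import *
c=snap('wrist','w_r4'); cv2.imwrite('pics/r4c.png',cv2.resize(c['frame'][130:340,180:380],None,fx=2.8,fy=2.8,interpolation=cv2.INTER_NEAREST))"
```

```text
time_s: 29.55
tcp_pos: [0.5432, 0.4339, 0.0773]
eef_rot: [-180.0, 0.0, -81.4]
contact_force: [0.4, -0.0, -1.1]
gripper_width: 0.0503
gripper_force: 15.0
```

View pics/r4c.png

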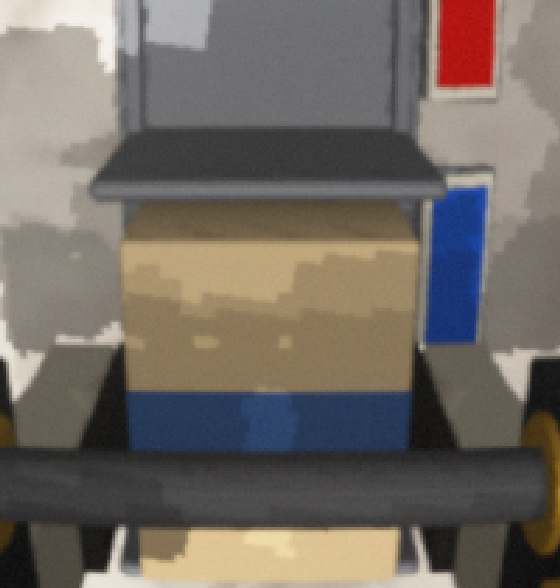

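The carton is centred on the lips and just past the divider's top edge, clear of it. I'll keep lowering.

```bash
python3 -m pendant '[[[0,0,0.2,0,0,0,-0.2],[0,0,0.3,0,0,0,-0.2],[0,0,0.4,0,0,0,-0.2],[0,0,0.4,0,0,0,-0.2],[0,0,0.2,0,0,0,-0.2],[0,0,0.1,0,0,0,-0.2],[0,0,0,0,0,0,-0.2],[0,0,0,0,0,0,-0.2]]]' && python3 -m pendant '[[[0,0,0.06,0,0,0,-0.2],[0,0,0.06,0,0,0,-0.2],[0,0,0.05,0,0,0,-0.2],[0,0,0.04,0,0,0,-0.2],[0,0,0,0,0,0,-0.2],[0,0,0,0,0,0,-0.2],[0,0,0,0,0,0,-0.2],[0,0,0,0,0,0,-0.2]]]'
```

```text
time_s: 30.4
tcp_pos: [0.5432, 0.4339, 0.0453]
eef_rot: [-180.0, 0.0, -81.4]
contact_force: [0.4, 0.0, -1.7]
gripper_width: 0.0499
gripper_force: 15.0
time_s: 31.2
tcp_pos: [0.5431, 0.4338, 0.041]
eef_rot: [-180.0, 0.0, -81.4]
contact_force: [-0.4, -0.7, -1.0]
gripper_width: 0.0495
gripper_force: 15.0
```

```bash
python3 -m pendant '[[[0,0,0.05,0,0,0,-0.2],[0,0,0.04,0,0,0,-0.2],[0,0,0.03,0,0,0,-0.2],[0,0,0.0,0,0,0,-0.2],[0,0,0,0,0,0,-0.2],[0,0,0,0,0,0,-0.2],[0,0,0,0,0,0,-0.2],[0,0,0,0,0,0,-0.2]]]'
```

```text
time_s: 32.0
tcp_pos: [0.5431, 0.4338, 0.0395]
eef_rot: [-180.0, 0.0, -81.4]
contact_force: [-3.5, -1.9, 5.0]
gripper_width: 0.0498
gripper_force: 15.0
```

```bash
python3 -m pendant '[[[0,0,0,0,0,0,0.2],[0,0,0,0,0,0,0.28],[0,0,0,0,0,0,0.36],[0,0,0,0,0,0,0.4],[0,0,0,0,0,0,0.4],[0,0,0,0,0,0,0.4],[0,0,0,0,0,0,0.4],[0,0,0,0,0,0,0.4]]]' && python3 -m pendant '[[[0,0,-0.2,0,0,0,0.4],[0,0,-0.5,0,0,0,0.4],[0,0,-0.8,0,0,0,0.4],[0,0,-0.9,0,0,0,0.4],[0,0,-0.9,0,0,0,0.4],[0,0,-0.9,0,0,0,0.4],[0,0,-0.9,0,0,0,0.4],[0,0,-0.9,0,0,0,0.4]]]' && python3 -m pendant '[[[-0.5,0,-0.5,0,0,0,0.4],[-0.5,0,-0.5,0,0,0,0.4],[-0.5,0,-0.5,0,0,0,0.4],[-0.5,0,-0.5,0,0,0,0.4],[-0.5,0,0,0,0,0,0.4],[-0.5,0,0,0,0,0,0.4],[0,0,0,0,0,0,0.4],[0,0,0,0,0,0,0.4]]]'
python3 - <<'E'
from h import *
c=snap('wrist','w_end'); print(labels(c))
B=np.array([.5433,.4341]); e=np.array([.9886,.1504])
print(carton(c,(190,130,340,290),.034)[1]); 
t=snap('top','t_end'); P=cloud(t); m=(np.hypot(*(P[...,:2]-B).transpose(2,0,1))<.02); print('top z',np.percentile(P[m][:,2],[5,50,95]))
cv2.imwrite('pics/end.png',cv2.resize(c['frame'][60:300,180:400],None,fx=2.4,fy=2.4))
E
```

```text
time_s: 32.8
tcp_pos: [0.5431, 0.4337, 0.0385]
eef_rot: [180.0, -0.0, -81.4]
contact_force: [0.6, 0.4, 0.3]
gripper_width: 0.0614
gripper_force: 0.0
time_s: 33.6
tcp_pos: [0.5433, 0.4339, 0.1613]
eef_rot: [-179.9, 0.1, -81.4]
contact_force: [0.4, -0.5, 0.0]
gripper_width: 0.0608
gripper_force: 0.0
time_s: 34.4
tcp_pos: [0.5337, 0.4931, 0.1974]
eef_rot: [179.9, -0.1, -81.4]
contact_force: [0.8, 0.5, 0.7]
gripper_width: 0.061
gripper_force: 0.0
{'blue': [([319.8, 138.4], 654), ([281.6, 332.4], 317)], 'yellow': [([319.9, 4.0], 117)], 'red': [([320.3, 57.7], 676)]}
((529.9926147460938, 444.6605529785156), (72.6187744140625, 41.84364318847656), 9.935057640075684)
top z [0.03349841 0.50608313 0.5809321 ]
```

View pics/end.png

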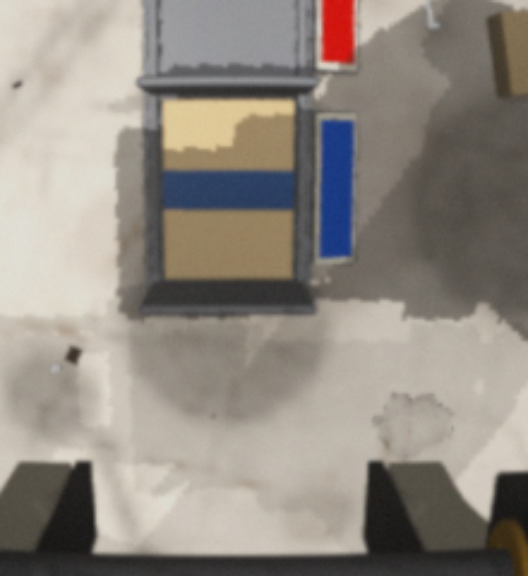

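The carton sits flat at (228,190) in the crop, inside the blue bay with its long side across it. It lies between both lips and dividers, and the gripper is clear. Handing in.

```bash
python3 -c "
from plant import r
print(r.close_job())"
```

```text
the job is handed in; nothing more can be done
None
```

I set the carton upright on the open bench, took it again by its long sides, and put it flat in the blue-labelled bay, long side across; I saw no bump or drop. The job was handed in with about 34 s used, but the hand-in reported no verdict.

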